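Snap the dishwasher's control board home on its posts

ROBOT

A 6-joint arm with a two-finger parallel gripper is mounted at the origin on a cart in front of the work surface, level with it; the furniture and walls round the work are solid. World frame = base frame: x ahead of the robot, y to its left, z up, the work surface at z = 0. Lengths are in m, angles in rad, forces in N, time in s.
With the tool pointing down it reaches from about 0.275 to 0.825 m from the base axis. Payload 5.2 kg.
Tool frame: the origin (TCP) lies at the very end of the fingers, on their centre line; the grasp point (between the pads) lies 19 mm behind it; z points along the fingers, y is the line along which they close (so a half turn about z gives the same grasp; the last joint's range is limited). The gripper opens to 93 mm and grips with 3 to 60 N. Pads are 15 mm wide; open, the fingers measure 128 mm over their backs; the gripper's body (75 mm by 188 mm) begins 65 mm behind the grasp point.
Start: joints at [1.047, 0.259, 1.535, -0, 1.348, -0.203], TCP at [0.173, 0.522, 0.219] pointing down, gripper open.
Joint ranges: [-3.14, 3.14], [-0.91, 2.08], [0.19, 2.58], [-1.22, 4.36], [0.22, 2.71], [-3.12, 3.12]. Speed limits (rad/s): [2.57, 2.57, 3.14, 3.14, 3.14, 3.14].

INTERFACE

Orientations are given as [roll, pitch, yaw] about the fixed x, y, z axes, in that order (R = Rz(yaw) Ry(pitch) Rx(roll)).
In Python, from station import manip gives the robot as it stands.
- The arm moves only by the shell command python3 -m creep 'ROWS' [FORCE]. ROWS is JSON, a list of rows, each an object of numbers: "dx", "dy", "dz": the shift along the tool's x, y, z in units of 50 mm (1.0 is 50 mm); "roll": the turn about the tool's z in units of 5 degrees (1.0 is 5 degrees); "claw": the finger opening in mm, from 0 to 93. In form: [{"dx": .., "dy": .., "dz": .., "roll": .., "claw": ..}, ...]. A call has 1 to 12 rows; each row shifts and turns the commanded pose from where the row before left it, along the tool's axes as they then stand; what a row does not reach is not made up. A row lasts 1/10 s, in which the tool goes at most 50 mm and 8.59 degrees, less where a joint would pass 70% of its speed; a pose out of reach is approached as far as the arm can. A call is refused whole if a number of a shift passes 1 or a number of a turn 1, either way. A call with a gripper value outside its range is refused whole. The fingers move at their own pace and stop on an object; FORCE is the grip in N (left out, the last holds). Time passes only in rows, so rows that do not move let the fingers close. It gives the time, the measured TCP pose, the force, the opening and the grip force at its end, in the units of the state.
- manip.get_state(): the state, without advancing time (a new reading comes with each control period).
- manip.capture(name): name is "scene" or "top" or "wrist"; returns (picture, depth): 400x640x3 uint8, red, green, blue; 400x640 float32, m along the optical axis (not along the pixel's ray), 0 where there is no reading.
- manip.camera_model(name): a dict with "fx", "fy", "cx", "cy" (pixels), "world_to_cam" (4x4, takes a point from world to camera coordinates); the wrist camera has in their place "tool_from_camera" (4x4, takes a point from camera to tool coordinates, whose origin is the TCP and whose axes are the flange's). Camera axes: x right, y up, looking along -z (the intrinsics and any distortion apply to the point x, -y, -z); pixel columns grow to the right and rows downward; lengths in m; the calibration is good to about 2 mm. A picture is of the moment at which its call begins: read the wrist's pose just before it. camera_model takes no time and is no camera call.
- manip.close_job(): hands the job in; it is judged then, once.
The state is a dict: "time_s": time; "joint_pos": joint angles; "joint_velocities": joint speeds; "tau": joint torques, N m; "ee_pos": TCP position; "orientation": TCP orientation; "force": force on the tool from outside, world axes, zero at the start; "ft_torque": the same for the moment, N m; "finger_gap": opening from 0.0 (shut) to 1.0 (fully open); "finger_force": force on a finger pad.
Only numpy, scipy, OpenCV 4.12 (cv2) and the standard library are available. Lean on these libraries where they do the work, as an engineer would, in place of code of your own. Each camera call takes 0.05 s, during which the arm holds its last target. There are 200 camera calls.

TASK

Refit the dishwasher's control board: pick it up by its transformer, set it level in the open grey housing with the plug header at the cable notch and the four snap posts in its holes, then press it down beside each post until all four have clicked through and hold the board. Feel for each click and never press a corner with more than 24 N, or the board cracks; leave the screwdriver, the tin and the cup where they are.

Things in the scene. Friction and masses are not known exactly. Their poses are not given: they have to be found in the camera images.
- board: Dishwasher control board, flat dark-green circuit board 84 (its x) by 130 (y) by 3 mm thick, about 120 g, lying parts up. Origin: centre of its underside, z up, +y to the edge with the white plug header (40 mm wide, 11 high). Four 9 mm holes near the corners, not quite a rectangle. On the mid line within 10 mm of x = 0: capacitors at y +32 (17 mm high) and -24 (14), relay at y -51 (14).
- transformer_top (a point): Centre of the top of the board's block-shaped transformer, 26 mm (x) by 30 mm (y), 22 mm high, which stands at x 0, y +3 mm of the board; this point is 25 mm above the board's underside, axes as the board's. The place to hold the board, fingers closing along x; board bare beside it.
- housing: Open grey plastic tray, 112 (its x) by 160 mm (y) outside, walls 3 mm thick, 25 mm high, floor 3 mm; stands firmly on rubber feet, 4 to 12 mm above the worktop. Origin: centre of its underside, z up, +y to the short wall with the 44 mm cable notch, where the board's plug header belongs. Screw ears on the short ends. Inside, four white snap posts in the pattern of the holes.
- hole0 (a point): Centre of the board's near right hole (9 mm wide) at the underside, x -31, y -54 mm in the board's frame. Belongs on post0.
- hole1 (a point): Centre of the board's near left hole (9 mm wide) at the underside, x -31, y 54 mm in the board's frame. Belongs on post1.
- hole2 (a point): Centre of the board's far left hole (9 mm wide) at the underside, x 31, y 54 mm in the board's frame. Belongs on post2.
- hole3 (a point): Centre of the board's far right hole (9 mm wide) at the underside, x 31, y -46 mm in the board's frame. Belongs on post3.
- post0 (a point): Point on the axis of the near right snap post level with the top of its unpressed collar: x -31, y -54, z 13 mm in the housing's frame, axes as the housing's. Through the collar rises a split arrowhead of two springy prongs that part along y: 5.4 mm wide at its tip 21 mm above the housing's underside, 12.8 mm wide at its flat underside at 13.8 mm, which catches on the board's top.
- post1 (a point): Point on the axis of the near left snap post level with the top of its unpressed collar: x -31, y 54, z 13 mm in the housing's frame, axes as the housing's. A board set down loosely hangs on the arrowheads, its underside about 4.5 mm above this point; clicked through it is held about 1.7 mm below this point (6 mm lower than before) and cannot be pulled off.
- post2 (a point): Point on the axis of the far left snap post level with the top of its unpressed collar: x 31, y 54, z 13 mm in the housing's frame, axes as the housing's. Same form as post0.
- post3 (a point): Point on the axis of the far right snap post level with the top of its unpressed collar: x 31, y -46, z 13 mm in the housing's frame, axes as the housing's. Same form as post0.
- collar0: Sprung collar of the post at post0, 13 mm across, 5.5 mm high, origin at the centre of its top. Springs up with 7 N, 2 N more per mm pressed; the barbs catch once it has given 2.2 mm, its hard stop is at 2.8 mm. The board cracks if pressed on it with more than 24 N.
- collar1: Sprung collar of the post at post1, 13 mm across, 5.5 mm high, origin at the centre of its top. Behaves like collar0.
- collar2: Sprung collar of the post at post2, 13 mm across, 5.5 mm high, origin at the centre of its top. Behaves like collar0.
- collar3: Sprung collar of the post at post3, 13 mm across, 5.5 mm high, origin at the centre of its top. Behaves like collar0.
- pad0 (a point): Bare patch on the board's upper face by hole0, x -27, y -33 mm in the board's frame, 30 (x) by 19 mm (y): here closed fingertips press post0 through. The post clicks through at a push of about 13 to 21 N (friction varies), felt as a drop of force; within 1 mm more the collar is on its stop and the force climbs steeply, about 10 N per mm.
- pad1 (a point): Bare patch on the board's upper face by hole1, x -27, y 33 mm in the board's frame, 30 (x) by 19 mm (y): here closed fingertips press post1 through. Behaves like pad0.
- pad2 (a point): Bare patch on the board's upper face by hole2, x 27, y 33 mm in the board's frame, 30 (x) by 19 mm (y): here closed fingertips press post2 through. Behaves like pad0.
- pad3 (a point): Bare patch on the board's upper face by hole3, x 29, y -25 mm in the board's frame, 30 (x) by 19 mm (y): here closed fingertips press post3 through. Behaves like pad0.
- screwdriver: A screwdriver lying on the worktop, about 200 mm long; origin under its middle. To be left alone.
- salve_tin: A round flat lidded tin, 90 mm across, 32 mm high; origin at the centre of its underside. To be left alone.
- espresso_cup: A small cup with one handle, 53 mm high; origin at the centre of its underside. To be left alone.

How it is judged:
On the way, in this order (a step that is already met when the one before it is completed fails the run):
1. the board is lifted clear of the worktop (height (world z) of board above 0.04 m), for 0.1 s.
2. the board lies in the housing with each hole on its own post (horizontal distance between hole0 and post0 below 0.004 m and horizontal distance between hole1 and post1 below 0.004 m and horizontal distance between hole2 and post2 below 0.004 m and horizontal distance between hole3 and post3 below 0.004 m and z of hole0 in the frame of post0 below 0.0085 m and z of hole1 in the frame of post1 below 0.0085 m and z of hole2 in the frame of post2 below 0.0085 m and z of hole3 in the frame of post3 below 0.0085 m), for 0.1 s.
At the end, for the whole second after the job is handed in: At each of the four posts the board's underside is held at least 1.2 mm below the top of the unpressed collar (only the sprung-out barbs can hold it there), each hole is within 3 mm of its post's axis, and the board is at rest (z of hole0 in the frame of post0 below -0.0012 m and horizontal distance between hole0 and post0 below 0.003 m and z of hole1 in the frame of post1 below -0.0012 m and horizontal distance between hole1 and post1 below 0.003 m and z of hole2 in the frame of post2 below -0.0012 m and horizontal distance between hole2 and post2 below 0.003 m and z of hole3 in the frame of post3 below -0.0012 m and horizontal distance between hole3 and post3 below 0.003 m and linear speed of board below 0.01 m/s); the robot touches nothing.
It fails at once if the board is forced against a post's collar with more than 24 N (contact force between board and collar0 above 24 N or contact force between board and collar1 above 24 N or contact force between board and collar2 above 24 N or contact force between board and collar3 above 24 N).
It fails at once if the screwdriver is moved by more than 30 mm (distance of screwdriver from where it was at the start of the episode above 0.03 m).
It fails at once if the salve tin is moved by more than 30 mm (distance of salve_tin from where it was at the start of the episode above 0.03 m).
It fails at once if the espresso cup is moved by more than 30 mm (distance of espresso_cup from where it was at the start of the episode above 0.03 m).
It also fails if it takes over 59 s, if anything falls off the work surface, if the arm or the gripper's body presses on something with over 40 N, if the wrist force passes 120 N, or if a joint passes its speed limit or range.

## Working session

There is one attempt and no reset: what is moved stays moved. The work goes in short steps, Python scripts to look and compute and a shell command to move; the robot and the scene stay as the last step left them, time stands still between calls to the robot, and variables do not carry over. Pictures are saved under pics/ and viewed, at most 10 in all, crops included, and the job is handed in when it is done.

```bash
mkdir -p pics; ls; cat > h.py <<'E'
from station import manip
import numpy as np, cv2
from scipy.spatial.transform import Rotation as R
def grab(name,fn=None):
    s=manip.get_state(); p,d=manip.capture(name); np.savez(f'{name}.npz',p=p,d=d,pos=s['ee_pos'],rpy=s['orientation'])
    cv2.imwrite(fn or f'pics/{name}.png',p[:,:,::-1]); return p,d
def world(name,uv,depth=None,z=None):
    """world points of pixels, by depth picture or on plane z"""
    m=manip.camera_model(name); f=np.load(f'{name}.npz')
    if 'world_to_cam' in m: T=np.linalg.inv(np.array(m['world_to_cam']))
    else:
        W=np.eye(4); W[:3,:3]=R.from_euler('xyz',f['rpy']).as_matrix(); W[:3,3]=f['pos']; T=W@np.array(m['tool_from_camera'])
    out=[]
    for u,v in uv:
        r=np.array([(u-m['cx'])/m['fx'],-(v-m['cy'])/m['fy'],-1.])
        if z is None: k=f['d'][int(round(v)),int(round(u))]
        else: k=(z-T[2,3])/(T[:3,:3]@r)[2]
        out.append(T[:3,:3]@(r*k)+T[:3,3])
    return np.array(out)
E
python3 - <<'E'
from h import *
grab('top'); grab('scene'); m=manip.camera_model('top'); print(m, manip.camera_model('wrist')); print(manip.get_state())
E
```

```text
pics
{'fx': 369.2450939723295, 'fy': 369.2450939723295, 'cx': 315.0278226141208, 'cy': 193.68700278025594, 'world_to_cam': array([[-0.02662561, -0.99964183,  0.00269948, -0.11267855],
       [ 0.98282901, -0.02568437,  0.18272234, -0.58841424],
       [-0.18258756,  0.00751822,  0.98316085, -0.85597762],
       [ 0.        ,  0.        ,  0.        ,  1.        ]])} {'fx': 283.38760347142806, 'fy': 283.38760347142806, 'cx': 321.95553411426573, 'cy': 197.21064635410974, 'tool_from_camera': array([[ 6.99987776e-04,  9.63424588e-01,  2.67978681e-01,
         7.40781961e-02],
       [ 9.99999697e-01, -7.66027779e-04,  1.41886039e-04,
         7.04120257e-05],
       [ 3.41975612e-04,  2.67978500e-01, -9.63424832e-01,
        -1.65459924e-01],
       [ 0.00000000e+00,  0.00000000e+00,  0.00000000e+00,
         1.00000000e+00]])}
{'time_s': 0.1, 'joint_pos': array([ 1.04718245e+00,  2.59256412e-01,  1.53591671e+00, -1.34559454e-05,
        1.34800440e+00, -2.02787590e-01]), 'joint_velocities': array([-0.00060515, -0.00257291, -0.00216729,  0.00038115,  0.00262841,
        0.00084158]), 'tau': array([ 1.89851919e-03, -4.38210297e+01, -2.84647197e+01,  7.18863308e-02,
        3.61961802e-02, -2.94755512e-05]), 'ee_pos': array([0.17318037, 0.52153132, 0.21793107]), 'orientation': array([-3.14003761e+00, -3.06344902e-04,  2.82076911e+00]), 'force': array([-0.45904154,  0.15027143,  0.31186904]), 'ft_torque': array([ 0.02163553, -0.02361812, -0.01129462]), 'finger_force': 0.0, 'finger_gap': 0.9978146212330888}
```

View pics/top.png

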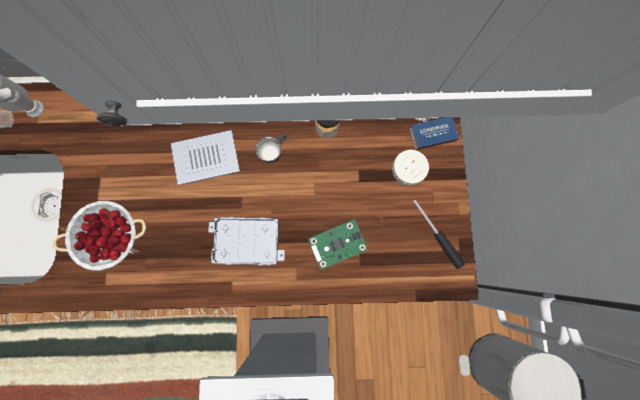

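The top view shows the housing at about (245,241), the board at (338,245) with its plug header at the left, (317,254), the cup at (270,149), the tin at (411,167) and the screwdriver at (438,234). Next I'll enlarge it.

```bash
python3 - <<'E'
from h import *
p=np.load('top.npz')['p'][200:285,195:375,::-1]
cv2.imwrite('pics/topc.png',cv2.resize(p,None,fx=4.4,fy=4.4,interpolation=cv2.INTER_CUBIC))
print(world('top',[(245,241),(338,245),(317,254),(270,149),(411,167),(245,220),(245,262)]).round(3))
print(np.linalg.inv(manip.camera_model('top')['world_to_cam'])[:3,3])
E
```

```text
[[ 0.477  0.052  0.007]
 [ 0.46  -0.182  0.026]
 [ 0.439 -0.129  0.015]
 [ 0.718 -0.012  0.008]
 [ 0.653 -0.376  0.032]
 [ 0.53   0.052  0.009]
 [ 0.424  0.048  0.029]]
[ 0.41901958 -0.12131582  0.94938428]
```

View pics/topc.png

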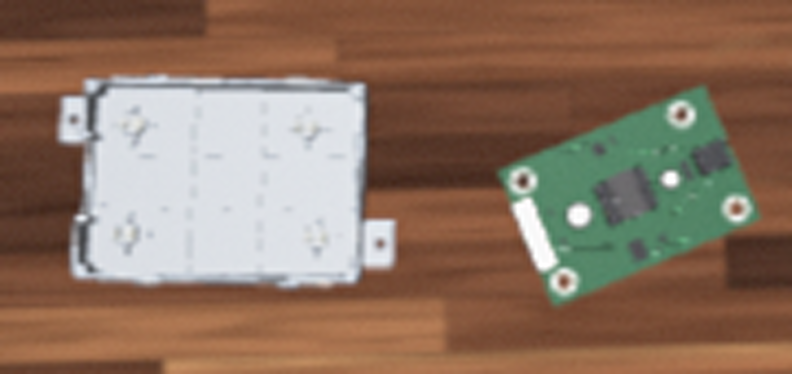

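View pics/scene.png

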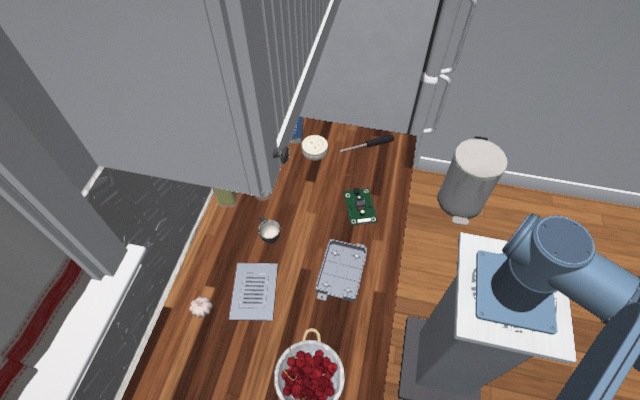

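The crop puts the board's holes at: hole0 (736,208), hole1 (564,281), hole2 (523,181), hole3 (681,114). The posts are at: 0 (318,237), 1 (130,235), 2 (135,126), 3 (308,128). The notch and the header are both at the left (+y). The scene view shows no low obstacle between board and housing.

```bash
cat >> h.py <<'E'
H=np.array([[-31,-54],[-31,54],[31,54],[31,-46]])/1000.
def fit(P,M=H):
    """2d rigid fit of model M to points P: x, y, yaw (deg), residual mm"""
    P=np.array(P)[:,:2]; M=np.array(M); a=(P-P.mean(0)); b=(M-M.mean(0))
    y=np.arctan2((b[:,0]*a[:,1]-b[:,1]*a[:,0]).sum(),(a*b).sum())
    Q=np.array([[np.cos(y),-np.sin(y)],[np.sin(y),np.cos(y)]])
    t=P.mean(0)-Q@M.mean(0); return t.round(4),np.degrees(y).round(2),((P-(M@Q.T+t))*1000).round(1).tolist()
E
python3 - <<'E'
from h import *
c=lambda a:[(195+(u+.5)/4.4-.5,200+(v+.5)/4.4-.5) for u,v in a]
print('board',fit(world('top',c([(736,208),(564,281),(523,181),(681,114)]),z=.003)))
for z in (.025,.033): print('hous',fit(world('top',c([(318,237),(130,235),(135,126),(308,128)]),z=z)))
T=world('top',c([(627,195)])); print('transf',T)
s=manip.get_state();print(np.degrees(s['orientation']), R.from_euler('xyz',s['orientation']).as_matrix().round(3))
E
```

```text
board (array([ 0.4638, -0.1826]), np.float64(21.1), [[-0.0, 0.3], [0.1, 0.1], [-0.2, -0.3], [0.1, -0.1]])
hous (array([0.4761, 0.0462]), np.float64(-2.09), [[0.4, 1.1], [0.4, -1.3], [-0.4, -0.8], [-0.5, 0.9]])
hous (array([0.4756, 0.0448]), np.float64(-2.09), [[0.7, 1.6], [0.7, -1.7], [-0.7, -1.2], [-0.7, 1.3]])
transf [[ 0.46235068 -0.17982945  0.02525169]]
[-1.79910903e+02 -1.75522699e-02  1.61618165e+02] [[-0.949  0.315 -0.001]
 [ 0.315  0.949 -0.001]
 [ 0.    -0.002 -1.   ]]
```

```bash
cat >> h.py <<'E'
def go(x,y,z,yaw):
    """remaining move in tool axes: units of 50 mm at the final yaw, roll in units of 5 deg"""
    s=manip.get_state(); Y=np.degrees(s['orientation'][2]); d=np.array([x,y,z])-s['ee_pos']; print('yaw',Y.round(1),'pos',s['ee_pos'].round(4),'t',s['time_s'],'F',s['force'].round(1))
    print('roll',((Y-yaw+180)%360-180)/5)
    for n,a in (('before roll',Y),('after roll',yaw)):
        c,q=np.cos(np.radians(a)),np.sin(np.radians(a)); print(n,(np.array([c*d[0]+q*d[1],q*d[0]-c*d[1],-d[2]])/.05).round(3))
E
python3 -m creep '[{"roll":1,"claw":60},{"roll":1},{"roll":1},{"roll":1},{"roll":1},{"roll":1},{"roll":1},{"roll":1},{"roll":1},{"roll":1},{"roll":0.1},{}]' 20
python3 -c "
from h import *
go(.45,.05,.16,111.1)"
```

```text
yaw 161.6 pos [0.1732 0.5215 0.2179] t 0.1 F [-0.5  0.2  0.3]
roll 10.103632998561874
before roll [-8.228 -7.204  1.159]
after roll [-10.791   1.77    1.159]schema error: expected keys dx, dy, dz, roll, claw
```

```bash

python3 -m creep '[{"dx":0,"dy":0,"dz":0.1,"roll":1,"claw":60},{"dx":0,"dy":0,"dz":0.1,"roll":1,"claw":60},{"dx":0,"dy":0,"dz":0.1,"roll":1,"claw":60},{"dx":0,"dy":0,"dz":0.1,"roll":1,"claw":60},{"dx":0,"dy":0,"dz":0.1,"roll":1,"claw":60},{"dx":0,"dy":0,"dz":0.1,"roll":1,"claw":60},{"dx":0,"dy":0,"dz":0.1,"roll":1,"claw":60},{"dx":0,"dy":0,"dz":0.1,"roll":1,"claw":60},{"dx":0,"dy":0,"dz":0.1,"roll":1,"claw":60},{"dx":0,"dy":0,"dz":0.1,"roll":1,"claw":60},{"dx":0,"dy":0,"dz":0,"roll":0.1,"claw":60}]' 20
python3 -c "
from h import *
go(.45,.05,.16,111.1)"
```

```text
time_s: 1.2
ee_pos: [0.173, 0.5212, 0.1675]
orientation: [-3.14, 0.002, 1.938]
force: [-1.0, 0.3, 0.3]
finger_gap: 0.641
finger_force: 0.0
yaw 111.1 pos [0.173  0.5212 0.1675] t 1.2 F [-1.   0.3  0.3]
roll -0.009131885555092367
before roll [-10.786   1.784   0.15 ]
after roll [-10.787   1.776   0.15 ]
```

```bash

python3 -m creep '[{"dx":-0.95,"dy":0.16,"dz":0,"roll":0,"claw":60},{"dx":-0.95,"dy":0.16,"dz":0,"roll":0,"claw":60},{"dx":-0.95,"dy":0.16,"dz":0,"roll":0,"claw":60},{"dx":-0.95,"dy":0.16,"dz":0,"roll":0,"claw":60},{"dx":-0.95,"dy":0.16,"dz":0,"roll":0,"claw":60},{"dx":-0.95,"dy":0.16,"dz":0,"roll":0,"claw":60},{"dx":-0.95,"dy":0.16,"dz":0,"roll":0,"claw":60},{"dx":-0.95,"dy":0.16,"dz":0,"roll":0,"claw":60},{"dx":-0.95,"dy":0.16,"dz":0,"roll":0,"claw":60},{"dx":-0.95,"dy":0.16,"dz":0,"roll":0,"claw":60},{"dx":-0.95,"dy":0.16,"dz":0,"roll":0,"claw":60},{"dx":0,"dy":0,"dz":0,"roll":0,"claw":60}]'
python3 -m creep '[{"dx":0,"dy":0,"dz":0,"roll":0,"claw":60},{"dx":0,"dy":0,"dz":0,"roll":0,"claw":60}]'
python3 -c "
from h import *
p,d=grab('wrist')
go(.4627,-.1798,.10,111.1)"
```

```text
time_s: 2.4
ee_pos: [0.4471, 0.0614, 0.1691]
orientation: [3.14, 0.003, 1.936]
force: [0.4, 1.3, -0.4]
finger_gap: 0.645
finger_force: 0.0
time_s: 2.6
ee_pos: [0.4429, 0.0671, 0.1685]
orientation: [-3.141, -0.001, 1.941]
force: [-0.6, 0.0, 0.1]
finger_gap: 0.649
finger_force: 0.0
yaw 111.2 pos [0.4428 0.0674 0.1686] t 2.65 F [-0.1 -0.1 -0.1]
roll 0.0276680280832295
before roll [-4.752 -1.421  1.371]
after roll [-4.755 -1.409  1.371]
```

View pics/wrist.png

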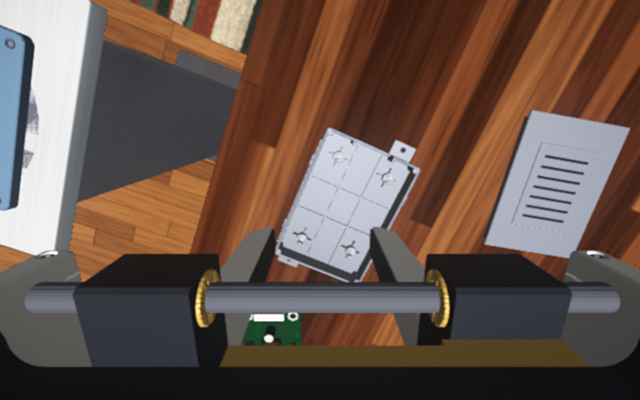

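The wrist view shows the posts at about post1 (338,157), post2 (388,178), post0 (302,237) and post3 (349,249). I'll enlarge it to read them accurately.

```bash
python3 - <<'E'
from h import *
f=np.load('wrist.npz')
cv2.imwrite('pics/wc.png',cv2.resize(f['p'][120:290,265:425,::-1],None,fx=3.5,fy=3.5,interpolation=cv2.INTER_CUBIC))
# heights: rim of walls / floor
print('floor',world('wrist',[(350,205),(345,190),(330,215)])[:,2].round(4))
w=[(u,v) for v in range(130,280) for u in range(280,420)]
P=world('wrist',w); z=P[:,2]; print(np.histogram(z,bins=np.arange(-.006,.044,.002)))
E
```

```text
floor [0.0066 0.0061 0.0064]
(array([   0,  101, 4111, 1458,    9, 1892, 7522,  971,  209,  296,  174,
        297,  199,  165,  233,  272,  433,  572,   15,    0,    0,    0,
          0,    0]), array([-0.006, -0.004, -0.002,  0.   ,  0.002,  0.004,  0.006,  0.008,
        0.01 ,  0.012,  0.014,  0.016,  0.018,  0.02 ,  0.022,  0.024,
        0.026,  0.028,  0.03 ,  0.032,  0.034,  0.036,  0.038,  0.04 ,
        0.042]))
```

View pics/wc.png

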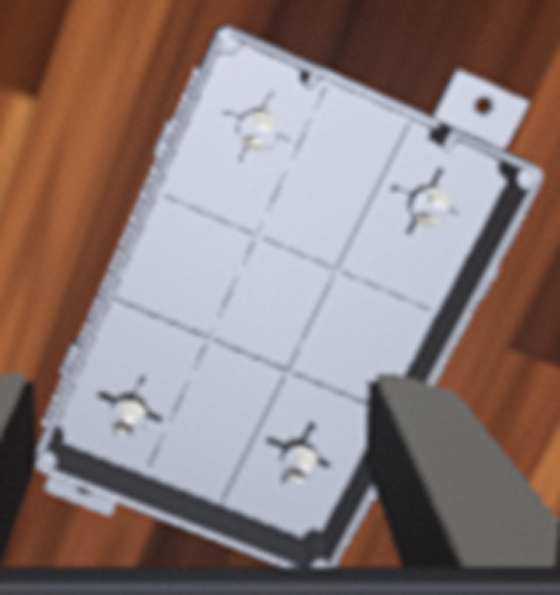

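The enlarged crop puts the post heads at post1 (258,127), post2 (433,207), post0 (128,415) and post3 (299,465). I'll check these against the depth.

```bash
python3 - <<'E'
from h import *
c=lambda a:[(265+(u+.5)/3.5-.5,120+(v+.5)/3.5-.5) for u,v in a]
px=c([(128,415),(258,127),(433,207),(299,465)])
for z in (.018,.024): print(z,fit(world('wrist',px,z=z)))
D=[]
for u,v in px:
    P=world('wrist',[(a,b) for a in range(int(u)-9,int(u)+10) for b in range(int(v)-9,int(v)+10)])
    Q=P[P[:,2]>.0125]; D.append(np.median(Q,0)); print(len(Q),Q.max(0).round(4),Q.min(0).round(4))
print('depth',fit(D))
# outer corners of rim from crop
print('rim',fit(world('wrist',c([(43,462),(229,32),(537,173),(318,570)]),z=.0295),np.array([[-56,-80],[-56,80],[56,80],[56,-80]])/1000))
# same for top camera depth heights
P=world('top',[(u,v) for u in range(205,285) for v in range(210,270)]); print(np.histogram(P[:,2],bins=np.arange(-.004,.04,.002))[0])
E
```

```text
0.018 (array([0.4766, 0.0496]), np.float64(-2.82), [[0.2, 0.3], [-0.6, 0.4], [0.2, -0.0], [0.1, -0.7]])
0.024 (array([0.4754, 0.0512]), np.float64(-2.82), [[0.9, 1.3], [-0.0, -0.6], [-0.4, -1.0], [-0.4, 0.3]])
116 [0.4549 0.1363 0.334 ] [ 0.4165 -0.0152  0.0126]
123 [0.4595 0.1363 0.334 ] [0.4165 0.0946 0.0125]
125 [0.5206 0.1363 0.334 ] [0.4165 0.0911 0.0126]
105 [0.5156 0.1363 0.334 ] [ 0.4165 -0.0053  0.0126]
depth (array([0.4756, 0.0495]), np.float64(-2.49), [[0.4, 0.6], [0.5, -0.6], [-0.6, -0.7], [-0.3, 0.7]])
rim (array([0.4764, 0.0506]), np.float64(-2.73), [[4.8, 2.8], [3.6, -3.5], [-3.6, -3.1], [-4.7, 3.8]])
[ 192  619  642  272  572 1084  667  150   48   42   41   44   34   25
   55   93  126   57    7    0    0]
```

```bash

python3 -m creep '[{"dx":-0.94,"dy":-0.28,"dz":0,"roll":0,"claw":60},{"dx":-0.94,"dy":-0.28,"dz":0,"roll":0,"claw":60},{"dx":-0.94,"dy":-0.28,"dz":0,"roll":0,"claw":60},{"dx":-0.94,"dy":-0.28,"dz":0,"roll":0,"claw":60},{"dx":-0.94,"dy":-0.28,"dz":0,"roll":0,"claw":60},{"dx":0,"dy":0,"dz":0,"roll":0,"claw":60},{"dx":0,"dy":0,"dz":0,"roll":0,"claw":60},{"dx":0,"dy":0,"dz":0,"roll":0,"claw":60}]'
python3 -c "
from h import *
p,d=grab('wrist','pics/wb.png')
cv2.imwrite('pics/wbc.png',cv2.resize(p[110:290,240:410,::-1],None,fx=3.3,fy=3.3,interpolation=cv2.INTER_CUBIC))
go(.4627,-.1798,.05,111.1)"
```

```text
time_s: 3.45
ee_pos: [0.4629, -0.1759, 0.1685]
orientation: [-3.141, -0.001, 1.942]
force: [0.1, -0.0, 0.5]
finger_gap: 0.647
finger_force: 0.0
yaw 111.3 pos [ 0.463  -0.1759  0.1686] t 3.5 F [ 0.1 -0.3 -0.2]
roll 0.0366003130189938
before roll [-0.071 -0.034  2.373]
after roll [-0.072 -0.034  2.373]
```

View pics/wbc.png

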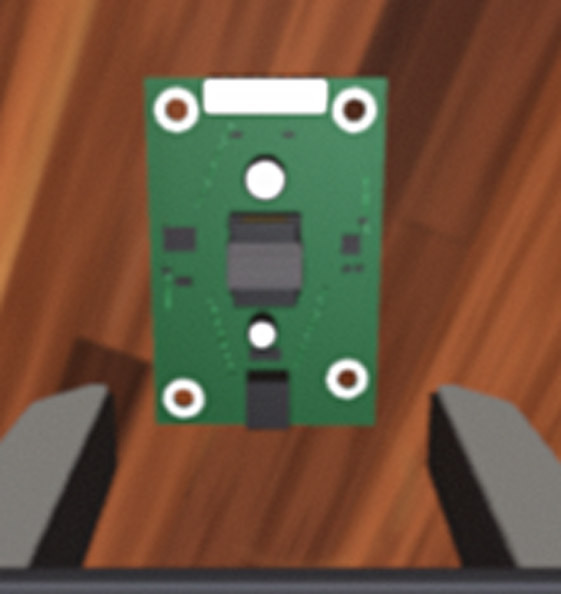

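The crop shows hole1 (176,110), hole2 (354,110), hole0 (184,398) and hole3 (347,379). The transformer's top is centred near (265,264).

```bash
python3 - <<'E'
from h import *
c=lambda a:[(240+(u+.5)/3.3-.5,110+(v+.5)/3.3-.5) for u,v in a]
print('board',fit(world('wrist',c([(184,398),(176,110),(354,110),(347,379)]),z=.003)))
print('board+2mm',fit(world('wrist',c([(184,398),(176,110),(354,110),(347,379)]),z=.001)))
print(world('wrist',c([(265,264)])),world('wrist',c([(265,264)]),z=.025),world('wrist',c([(140,300),(400,300)])))
E
```

```text
board (array([ 0.4633, -0.1832]), np.float64(21.22), [[0.1, 0.2], [-0.0, -0.1], [0.0, 0.0], [-0.1, -0.1]])
board+2mm (array([ 0.4635, -0.1836]), np.float64(21.22), [[0.0, -0.2], [-0.3, 0.1], [0.1, 0.4], [0.2, -0.3]])
[[ 0.4620026  -0.1793728   0.02474611]] [[ 0.46198156 -0.17931324  0.025     ]] [[ 0.42568894 -0.21523614 -0.00095496]
 [ 0.51612994 -0.18009476 -0.00134499]]
```

```bash

python3 -m creep '[{"dx":-0.08,"dy":-0.05,"dz":0.6,"roll":0.02,"claw":60},{"dx":0,"dy":0,"dz":0.6,"roll":0,"claw":60},{"dx":0,"dy":0,"dz":0.6,"roll":0,"claw":60},{"dx":0,"dy":0,"dz":0.5,"roll":0,"claw":60},{"dx":0,"dy":0,"dz":0,"roll":0,"claw":60},{"dx":0,"dy":0,"dz":0,"roll":0,"claw":60}]'
python3 -c "
from h import *
go(.4622,-.1804,.006,111.2)"
```

```text
time_s: 4.1
ee_pos: [0.4624, -0.1815, 0.0541]
orientation: [-3.141, -0.001, 1.94]
force: [0.2, 0.0, -0.5]
finger_gap: 0.647
finger_force: 0.0
yaw 111.1 pos [ 0.4624 -0.1815  0.0541] t 4.1 F [ 0.2  0.  -0.5]
roll -0.012004519648144196
before roll [0.021 0.004 0.961]
after roll [0.021 0.004 0.961]
```

```bash

python3 -m creep '[{"dx":0.02,"dy":0,"dz":0.3,"roll":0,"claw":60},{"dx":0,"dy":0,"dz":0.3,"roll":0,"claw":60},{"dx":0,"dy":0,"dz":0.2,"roll":0,"claw":60},{"dx":0,"dy":0,"dz":0.16,"roll":0,"claw":60},{"dx":0,"dy":0,"dz":0,"roll":0,"claw":60},{"dx":0,"dy":0,"dz":0,"roll":0,"claw":60}]'
python3 -m creep '[{"dx":0,"dy":0,"dz":0,"roll":0,"claw":10},{"dx":0,"dy":0,"dz":0,"roll":0,"claw":10},{"dx":0,"dy":0,"dz":0,"roll":0,"claw":10},{"dx":0,"dy":0,"dz":0,"roll":0,"claw":10},{"dx":0,"dy":0,"dz":0,"roll":0,"claw":10},{"dx":0,"dy":0,"dz":0,"roll":0,"claw":10},{"dx":0,"dy":0,"dz":0,"roll":0,"claw":10}]' 20
python3 -c "
from h import *
go(.4622,-.1804,.006,111.2)"
```

```text
time_s: 4.7
ee_pos: [0.4623, -0.182, 0.0061]
orientation: [3.141, 0.001, 1.938]
force: [0.4, -0.5, -0.1]
finger_gap: 0.645
finger_force: 0.0
time_s: 5.4
ee_pos: [0.462, -0.1819, 0.0058]
orientation: [3.141, 0.0, 1.938]
force: [0.0, 0.5, 1.7]
finger_gap: 0.274
finger_force: 20.0
yaw 111.0 pos [ 0.462  -0.1819  0.0058] t 5.4 F [0.  0.5 1.7]
roll -0.036574208660022124
before roll [ 0.027  0.015 -0.005]
after roll [ 0.027  0.016 -0.005]
```

```bash

python3 -m creep '[{"dx":0,"dy":0,"dz":-0.2,"roll":0,"claw":10},{"dx":0,"dy":0,"dz":-0.4,"roll":0,"claw":10},{"dx":0,"dy":0,"dz":-0.5,"roll":0.5,"claw":10},{"dx":0,"dy":0,"dz":-0.6,"roll":0.7,"claw":10},{"dx":0,"dy":0,"dz":-0.6,"roll":0.8,"claw":10},{"dx":0,"dy":0,"dz":-0.6,"roll":0.8,"claw":10},{"dx":0,"dy":0,"dz":-0.6,"roll":0.7,"claw":10},{"dx":0,"dy":0,"dz":-0.5,"roll":0.7,"claw":10},{"dx":0,"dy":0,"dz":-0.3,"roll":0.5,"claw":10},{"dx":0,"dy":0,"dz":0,"roll":0,"claw":10},{"dx":0,"dy":0,"dz":0,"roll":0,"claw":10}]'
python3 -c "
from h import *
go(.475,-.08,.23,87.4)"
```

```text
time_s: 6.5
ee_pos: [0.4616, -0.1817, 0.2205]
orientation: [-3.142, -0.0, 1.529]
force: [-0.5, -0.6, -0.7]
finger_gap: 0.281
finger_force: 20.0
yaw 87.6 pos [ 0.4616 -0.1817  0.2205] t 6.5 F [-0.5 -0.6 -0.7]
roll 0.03760331373026702
before roll [ 2.043  0.183 -0.189]
after roll [ 2.043  0.176 -0.189]
```

```bash

python3 -m creep '[{"dx":0.4,"dy":0.08,"dz":-0.1,"roll":0.04,"claw":10},{"dx":0.7,"dy":0.1,"dz":-0.1,"roll":0,"claw":10},{"dx":0.6,"dy":0,"dz":0,"roll":0,"claw":10},{"dx":0.34,"dy":0,"dz":0,"roll":0,"claw":10},{"dx":0,"dy":0,"dz":0,"roll":0,"claw":10},{"dx":0,"dy":0,"dz":0,"roll":0,"claw":10},{"dx":0,"dy":0,"dz":0,"roll":0,"claw":10}]'
python3 -c "
from h import *
p,d=grab('wrist','pics/wh.png'); np.savez('house.npz',**np.load('wrist.npz'))
cv2.imwrite('pics/whc.png',cv2.resize(p[0:150,235:405,::-1],None,fx=4,fy=4,interpolation=cv2.INTER_CUBIC))
go(.475,-.08,.23,87.4)"
```

```text
time_s: 7.2
ee_pos: [0.4753, -0.0811, 0.23]
orientation: [-3.14, 0.0, 1.524]
force: [0.0, -0.4, -0.3]
finger_gap: 0.275
finger_force: 20.0
yaw 87.3 pos [ 0.4754 -0.0812  0.2301] t 7.25 F [ 0.2 -0.4  0.3]
roll -0.024587849099333425
before roll [ 0.024 -0.009  0.003]
after roll [ 0.024 -0.009  0.003]
```

View pics/whc.png

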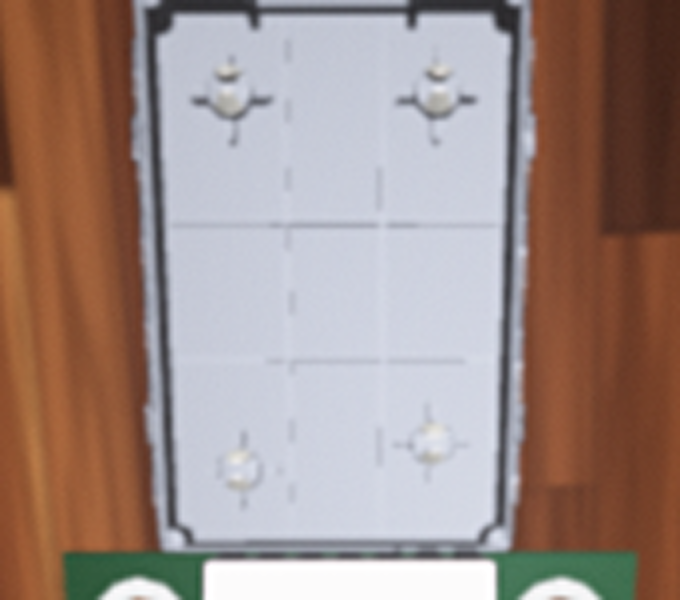

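The crop shows the post tips at post0 (242,469), post1 (230,80), post2 (438,80) and post3 (432,442). The cross marks on the floor are at (244,469), (232,100), (437,99) and (428,444).

```bash
python3 - <<'E'
from h import *
c=lambda a:[(235+(u+.5)/4-.5,(v+.5)/4-.5) for u,v in a]
t=c([(242,469),(230,80),(438,80),(432,442)])
for z in (.022,.025,.029): print('tips',z,fit(world('wrist',t,z=z)))
x=c([(244,469),(232,100),(437,99),(428,444)])
for z in (.005,.0075,.010): print('cross',z,fit(world('wrist',x,z=z)))
P=world('wrist',c([(330,300),(330,150),(250,300),(400,300),(60,300),(610,300)])); print(P[:,2].round(4))
x=c([(162,18),(500,18),(180,530),(490,530)])
E
```

```text
tips 0.022 (array([0.4772, 0.0496]), np.float64(-2.41), [[0.9, -0.4], [0.7, 0.5], [-0.7, 0.3], [-1.0, -0.4]])
tips 0.025 (array([0.4772, 0.0491]), np.float64(-2.41), [[1.2, 0.0], [1.0, 0.1], [-1.0, -0.1], [-1.2, -0.0]])
tips 0.029 (array([0.4772, 0.0485]), np.float64(-2.41), [[1.6, 0.6], [1.3, -0.5], [-1.3, -0.6], [-1.5, 0.5]])
cross 0.005 (array([0.4768, 0.0494]), np.float64(-2.59), [[0.5, -0.3], [-0.3, 0.3], [0.4, 0.4], [-0.6, -0.4]])
cross 0.0075 (array([0.4769, 0.0491]), np.float64(-2.59), [[0.7, 0.0], [-0.1, -0.1], [0.2, 0.1], [-0.8, -0.1]])
cross 0.01 (array([0.4769, 0.0487]), np.float64(-2.59), [[1.0, 0.4], [0.1, -0.4], [-0.1, -0.2], [-1.0, 0.2]])
[ 0.0069  0.005   0.0061  0.0062 -0.0011 -0.0005]
```

```bash
python3 - <<'E'
from h import *
f=np.load('wrist.npz'); p=f['p'].astype(int)
m=((p.min(2)>170)).astype(np.uint8); m[:140]=0; m[180:]=0
C,_=cv2.findContours(m,cv2.RETR_EXTERNAL,cv2.CHAIN_APPROX_NONE); px=[]
for k in C:
    if cv2.contourArea(k)>60:
        M=cv2.moments(k); q=(M['m10']/M['m00'],M['m01']/M['m00']); px.append(q); print(np.round(q,1),cv2.boundingRect(k))
W=world('wrist',px,z=float(f['pos'][2])-.0028)
Rt=R.from_euler('xyz',f['rpy']).as_matrix()
print(((W-f['pos'])@Rt*1000).round(1))
go(.4771,.0509,.10,87.5)
E
```

```text
[374.1 156.4] (362, 145, 25, 24)
[269.6 156.4] (258, 145, 24, 24)
[322. 149.] (286, 140, 73, 19)
[ 72.8 159.4] (50, 140, 46, 40)
[[  52.7   31.2    2.8]
 [  52.6  -30.7    2.8]
 [  57.     0.3    2.8]
 [  50.7 -148.     3. ]]
yaw 87.3 pos [ 0.4754 -0.0812  0.2301] t 7.25 F [ 0.2 -0.4  0.3]
roll -0.04458784909933229
before roll [ 2.641 -0.091  2.603]
after roll [ 2.642 -0.081  2.603]
```

View pics/wh.png

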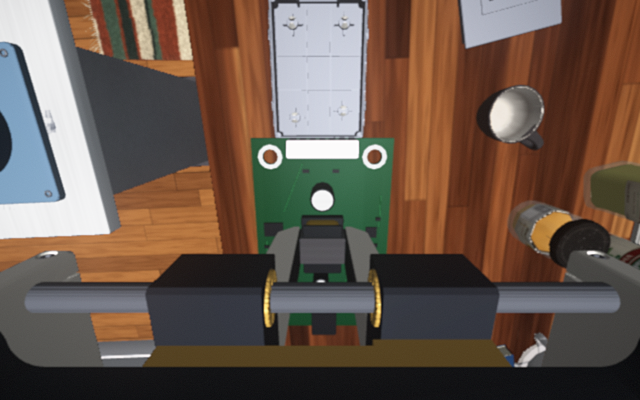

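```bash

python3 -m creep '[{"dx":0.4,"dy":-0.04,"dz":0.2,"roll":-0.04,"claw":10},{"dx":0.6,"dy":-0.05,"dz":0.5,"roll":0,"claw":10},{"dx":0.7,"dy":0,"dz":0.6,"roll":0,"claw":10},{"dx":0.6,"dy":0,"dz":0.7,"roll":0,"claw":10},{"dx":0.33,"dy":0,"dz":0.6,"roll":0,"claw":10},{"dx":0,"dy":0,"dz":0.5,"roll":0,"claw":10},{"dx":0,"dy":0,"dz":0.3,"roll":0,"claw":10},{"dx":0,"dy":0,"dz":0,"roll":0,"claw":10},{"dx":0,"dy":0,"dz":0,"roll":0,"claw":10},{"dx":0,"dy":0,"dz":0,"roll":0,"claw":10}]'
python3 -c "
from h import *
go(.4769,.0505,.035,87.5)"
```

```text
time_s: 8.25
ee_pos: [0.4779, 0.0506, 0.0617]
orientation: [3.14, 0.0, 1.527]
force: [-0.3, -0.0, -1.9]
finger_gap: 0.28
finger_force: 20.0
yaw 87.5 pos [0.4779 0.0506 0.0617] t 8.25 F [-0.3 -0.  -1.9]
roll -0.005265405684252755
before roll [-0.002 -0.02   0.533]
after roll [-0.002 -0.02   0.533]
```

```bash

python3 -m creep '[{"dx":0,"dy":-0.02,"dz":0.2,"roll":0,"claw":10},{"dx":0,"dy":0,"dz":0.2,"roll":0,"claw":10},{"dx":0,"dy":0,"dz":0.13,"roll":0,"claw":10},{"dx":0,"dy":0,"dz":0,"roll":0,"claw":10},{"dx":0,"dy":0,"dz":0,"roll":0,"claw":10},{"dx":0,"dy":0,"dz":0,"roll":0,"claw":10}]'
python3 -m creep '[{"dx":0,"dy":0,"dz":0.04,"roll":0,"claw":10},{"dx":0,"dy":0,"dz":0,"roll":0,"claw":10}]'
python3 -m creep '[{"dx":0,"dy":0,"dz":0.04,"roll":0,"claw":10},{"dx":0,"dy":0,"dz":0,"roll":0,"claw":10}]'
python3 -m creep '[{"dx":0,"dy":0,"dz":0.04,"roll":0,"claw":10},{"dx":0,"dy":0,"dz":0,"roll":0,"claw":10},{"dx":0,"dy":0,"dz":0,"roll":0,"claw":10}]'
```

```text
time_s: 8.85
ee_pos: [0.4761, 0.0512, 0.0343]
orientation: [3.141, 0.0, 1.528]
force: [-0.2, -0.2, -0.7]
finger_gap: 0.279
finger_force: 20.0
time_s: 9.05
ee_pos: [0.4759, 0.0512, 0.0322]
orientation: [3.141, 0.0, 1.528]
force: [-0.3, -0.8, -1.3]
finger_gap: 0.274
finger_force: 20.0
time_s: 9.25
ee_pos: [0.4757, 0.0513, 0.03]
orientation: [-3.141, -0.0, 1.527]
force: [-0.0, -0.5, -1.3]
finger_gap: 0.279
finger_force: 20.0
time_s: 9.55
ee_pos: [0.4761, 0.0511, 0.0282]
orientation: [3.141, 0.0, 1.528]
force: [-0.3, -0.8, -1.6]
finger_gap: 0.276
finger_force: 20.0
```

```bash

python3 -m creep '[{"dx":-0.012,"dy":0.016,"dz":0.02,"roll":0,"claw":10},{"dx":0,"dy":0,"dz":0,"roll":0,"claw":10}]'
python3 -m creep '[{"dx":0,"dy":0,"dz":0.02,"roll":0,"claw":10},{"dx":0,"dy":0,"dz":0,"roll":0,"claw":10}]'
python3 -m creep '[{"dx":0,"dy":0,"dz":0.02,"roll":0,"claw":10},{"dx":0,"dy":0,"dz":0,"roll":0,"claw":10},{"dx":0,"dy":0,"dz":0,"roll":0,"claw":10}]'
```

```text
time_s: 9.75
ee_pos: [0.4766, 0.0506, 0.0272]
orientation: [-3.141, -0.0, 1.527]
force: [0.1, 0.2, 0.8]
finger_gap: 0.279
finger_force: 20.0
time_s: 9.95
ee_pos: [0.4767, 0.0506, 0.0265]
orientation: [3.141, -0.0, 1.528]
force: [-0.6, -0.5, 3.1]
finger_gap: 0.281
finger_force: 20.0
time_s: 10.25
ee_pos: [0.4768, 0.0506, 0.026]
orientation: [3.141, 0.0, 1.528]
force: [-2.2, -0.4, 10.1]
finger_gap: 0.28
finger_force: 20.0
```

```bash

python3 -m creep '[{"dx":0,"dy":0,"dz":-0.02,"roll":0,"claw":45},{"dx":0,"dy":0,"dz":0,"roll":0,"claw":45},{"dx":0,"dy":0,"dz":0,"roll":0,"claw":45},{"dx":0,"dy":0,"dz":0,"roll":0,"claw":45}]'
python3 -m creep '[{"dx":0,"dy":0,"dz":-0.2,"roll":0,"claw":45},{"dx":0,"dy":0,"dz":-0.4,"roll":0,"claw":45},{"dx":-0.5,"dy":0,"dz":-0.7,"roll":0,"claw":45},{"dx":-0.5,"dy":0,"dz":-0.8,"roll":0,"claw":45},{"dx":0,"dy":0,"dz":-0.6,"roll":0,"claw":45},{"dx":0,"dy":0,"dz":0,"roll":0,"claw":45},{"dx":0,"dy":0,"dz":0,"roll":0,"claw":45},{"dx":0,"dy":0,"dz":0,"roll":0,"claw":45}]'
python3 -c "
from h import *
p,d=grab('wrist','pics/wp.png'); np.savez('placed.npz',**np.load('wrist.npz'))
cv2.imwrite('pics/wpc.png',cv2.resize(p[70:250,240:410,::-1],None,fx=3.3,fy=3.3,interpolation=cv2.INTER_CUBIC))
go(.477,.05,.1,87.5)"
```

```text
time_s: 10.65
ee_pos: [0.4765, 0.0506, 0.0259]
orientation: [-3.141, -0.0, 1.527]
force: [-0.4, 0.0, -0.2]
finger_gap: 0.48
finger_force: 0.0
time_s: 11.45
ee_pos: [0.4735, 0.0011, 0.1602]
orientation: [-3.14, -0.0, 1.528]
force: [0.3, 0.3, 0.2]
finger_gap: 0.485
finger_force: 0.0
yaw 87.5 pos [0.4733 0.0011 0.1599] t 11.5 F [ 0.1  0.4 -0.4]
roll 0.008842188620428714
before roll [0.979 0.031 1.197]
after roll [0.979 0.03  1.197]
```

View pics/wpc.png

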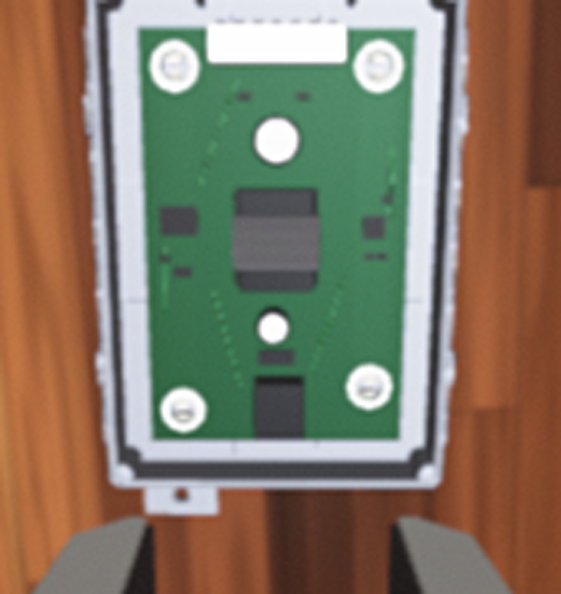

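All four holes are on their posts, and the header is at the notch. Hole centres in the crop are 0 (183,409), 1 (174,66), 2 (379,66) and 3 (370,386).

```bash
cat > pads.py <<'E'
from h import *
c=lambda a:[(240+(u+.5)/3.3-.5,70+(v+.5)/3.3-.5) for u,v in a]
import sys
B=np.array([.4768,.0493]); Y=np.radians(-2.5)
PAD=np.array([[-27,-33],[-27,33],[27,33],[29,-25]])/1000.
def pad(i,z): 
    q=B+np.array([[np.cos(Y),-np.sin(Y)],[np.sin(Y),np.cos(Y)]])@PAD[i]; print('pad',i,q.round(4)); go(*q,z,87.5)
if __name__=='__main__': pad(int(sys.argv[1]),float(sys.argv[2]))
E
python3 - <<'E'
from pads import *
w=c([(183,409),(174,66),(379,66),(370,386)])
for z in (.022,.0245): print(fit(world('wrist',w,z=z)))
P=world('wrist',c([(200,150),(360,150),(190,330),(345,330),(210,210),(345,260)])); print(P[:,2].round(4))
pad(0,.06)
E
```

```text
(array([0.477, 0.049]), np.float64(-2.42), [[-0.3, -0.1], [-0.3, 0.1], [0.2, 0.1], [0.3, -0.1]])
(array([0.477 , 0.0492]), np.float64(-2.42), [[-0.0, 0.4], [-0.0, -0.3], [-0.0, -0.3], [0.1, 0.3]])
[0.0234 0.0221 0.0229 0.0239 0.0209 0.0224]
pad 0 [0.4484 0.0175]
yaw 87.5 pos [0.4733 0.0011 0.1599] t 11.5 F [ 0.1  0.4 -0.4]
roll 0.008842188620428714
before roll [ 0.306 -0.513  1.997]
after roll [ 0.305 -0.513  1.997]
```

```bash

python3 -m creep '[{"dx":0.3,"dy":-0.5,"dz":0.4,"roll":0,"claw":0},{"dx":0,"dy":0,"dz":0.5,"roll":0,"claw":0},{"dx":0,"dy":0,"dz":0.6,"roll":0,"claw":0},{"dx":0,"dy":0,"dz":0.5,"roll":0,"claw":0},{"dx":0,"dy":0,"dz":0.3,"roll":0,"claw":0},{"dx":0,"dy":0,"dz":0.2,"roll":0,"claw":0},{"dx":0,"dy":0,"dz":0,"roll":0,"claw":0},{"dx":0,"dy":0,"dz":0,"roll":0,"claw":0},{"dx":0,"dy":0,"dz":0,"roll":0,"claw":0}]'
python3 pads.py 0 .027
```

```text
time_s: 12.4
ee_pos: [0.4508, 0.0166, 0.0368]
orientation: [3.14, 0.0, 1.528]
force: [0.3, -0.3, -0.1]
finger_gap: 0.006
finger_force: 0.0
pad 0 [0.4484 0.0175]
yaw 87.5 pos [0.4508 0.0166 0.0368] t 12.4 F [ 0.3 -0.3 -0.1]
roll 0.00537684805930212
before roll [ 0.015 -0.048  0.196]
after roll [ 0.015 -0.048  0.196]
```

```bash

python3 -m creep '[{"dx":0.015,"dy":-0.045,"dz":0.1,"roll":0,"claw":0},{"dx":0,"dy":0,"dz":0.1,"roll":0,"claw":0},{"dx":0,"dy":0,"dz":0.03,"roll":0,"claw":0},{"dx":0,"dy":0,"dz":0,"roll":0,"claw":0}]'
python3 -m creep '[{"dx":0,"dy":0,"dz":0.02,"roll":0,"claw":0},{"dx":0,"dy":0,"dz":0,"roll":0,"claw":0}]'
python3 -m creep '[{"dx":0,"dy":0,"dz":0.02,"roll":0,"claw":0},{"dx":0,"dy":0,"dz":0,"roll":0,"claw":0}]'
```

```text
time_s: 12.8
ee_pos: [0.4476, 0.0176, 0.0244]
orientation: [-3.141, -0.0, 1.528]
force: [-0.3, 0.3, -0.6]
finger_gap: 0.003
finger_force: 0.0
time_s: 13.0
ee_pos: [0.448, 0.0175, 0.0238]
orientation: [3.141, 0.0, 1.528]
force: [-0.2, -0.3, 1.4]
finger_gap: 0.003
finger_force: 0.4
time_s: 13.2
ee_pos: [0.448, 0.0175, 0.0228]
orientation: [3.141, 0.0, 1.528]
force: [-1.5, 0.3, 2.7]
finger_gap: 0.007
finger_force: 1.3
```

```bash

python3 -m creep '[{"dx":0,"dy":0,"dz":0.02,"roll":0,"claw":0},{"dx":0,"dy":0,"dz":0,"roll":0,"claw":0}]' | sed -n '2p;4p'
python3 -m creep '[{"dx":0,"dy":0,"dz":0.02,"roll":0,"claw":0},{"dx":0,"dy":0,"dz":0,"roll":0,"claw":0}]'| sed -n '2p;4p'
```

```text
ee_pos: [0.448, 0.0175, 0.0217]
force: [-0.7, 0.0, 3.4]
ee_pos: [0.448, 0.0175, 0.0212]
force: [-3.3, 0.2, 12.0]
```

```bash

python3 -m creep '[{"dx":0,"dy":0,"dz":0.006,"roll":0,"claw":0},{"dx":0,"dy":0,"dz":0,"roll":0,"claw":0}]' | sed -n '2p;4p'
python3 -m creep '[{"dx":0,"dy":0,"dz":0.006,"roll":0,"claw":0},{"dx":0,"dy":0,"dz":0,"roll":0,"claw":0}]'| sed -n '2p;4p'
```

```text
ee_pos: [0.448, 0.0175, 0.0211]
force: [-4.4, -0.1, 12.3]
ee_pos: [0.448, 0.0175, 0.0209]
force: [-3.4, 0.3, 14.5]
```

```bash

python3 -m creep '[{"dx":0,"dy":0,"dz":0.006,"roll":0,"claw":0},{"dx":0,"dy":0,"dz":0,"roll":0,"claw":0}]' | sed -n '2p;4p'
python3 -m creep '[{"dx":0,"dy":0,"dz":0.006,"roll":0,"claw":0},{"dx":0,"dy":0,"dz":0,"roll":0,"claw":0}]'| sed -n '2p;4p'
```

```text
ee_pos: [0.448, 0.0175, 0.0207]
force: [-4.4, -1.0, 15.0]
ee_pos: [0.448, 0.0174, 0.0205]
force: [-4.5, -0.0, 16.1]
```

```bash

python3 -m creep '[{"dx":0,"dy":0,"dz":0.006,"roll":0,"claw":0},{"dx":0,"dy":0,"dz":0,"roll":0,"claw":0}]' | sed -n '2p;4p'
```

```text
ee_pos: [0.448, 0.0175, 0.0201]
force: [-3.6, 1.1, 13.3]
```

```bash

python3 -m creep '[{"dx":0,"dy":0,"dz":0.005,"roll":0,"claw":0},{"dx":0,"dy":0,"dz":0,"roll":0,"claw":0}]' | sed -n '2p;4p'
```

```text
ee_pos: [0.448, 0.0176, 0.0198]
force: [-4.1, -0.5, 15.5]
```

```bash

python3 -m creep '[{"dx":0,"dy":0,"dz":0.005,"roll":0,"claw":0},{"dx":0,"dy":0,"dz":0,"roll":0,"claw":0}]' | sed -n '2p;4p'
```

```text
ee_pos: [0.448, 0.0176, 0.0196]
force: [-5.8, -0.1, 15.1]
```

```bash

python3 -m creep '[{"dx":0,"dy":0,"dz":0.005,"roll":0,"claw":0},{"dx":0,"dy":0,"dz":0,"roll":0,"claw":0}]' | sed -n '2p;4p'
```

```text
ee_pos: [0.448, 0.0175, 0.0194]
force: [-4.5, 0.4, 13.9]
```

```bash

python3 -m creep '[{"dx":0,"dy":0,"dz":0.005,"roll":0,"claw":0},{"dx":0,"dy":0,"dz":0,"roll":0,"claw":0}]' | sed -n '2p;4p'
```

```text
ee_pos: [0.448, 0.0175, 0.019]
force: [-3.3, 1.3, 13.7]
```

```bash

python3 -m creep '[{"dx":0,"dy":0,"dz":0.005,"roll":0,"claw":0},{"dx":0,"dy":0,"dz":0,"roll":0,"claw":0}]' | sed -n '2p;4p'
```

```text
ee_pos: [0.448, 0.0175, 0.0188]
force: [-4.1, 0.7, 14.5]
```

```bash

python3 -m creep '[{"dx":0,"dy":0,"dz":0.005,"roll":0,"claw":0},{"dx":0,"dy":0,"dz":0,"roll":0,"claw":0}]' | sed -n '2p;4p'
```

```text
ee_pos: [0.448, 0.0175, 0.0186]
force: [-4.3, 0.3, 15.9]
```

```bash

python3 -m creep '[{"dx":0,"dy":0,"dz":0.005,"roll":0,"claw":0},{"dx":0,"dy":0,"dz":0,"roll":0,"claw":0}]' | sed -n '2p;4p'
```

```text
ee_pos: [0.4481, 0.0175, 0.0184]
force: [-5.0, -0.1, 16.1]
```

```bash

python3 -m creep '[{"dx":0,"dy":0,"dz":0.005,"roll":0,"claw":0},{"dx":0,"dy":0,"dz":0,"roll":0,"claw":0}]' | sed -n '2p;4p'
```

```text
ee_pos: [0.4481, 0.0175, 0.0183]
force: [-5.6, 0.5, 17.8]
```

```bash

python3 -m creep '[{"dx":0,"dy":0,"dz":0.005,"roll":0,"claw":0},{"dx":0,"dy":0,"dz":0,"roll":0,"claw":0}]' | sed -n '2p;4p'
```

```text
ee_pos: [0.4481, 0.0175, 0.0183]
force: [-5.8, 0.1, 20.7]
```

```bash

python3 -m creep '[{"dx":0,"dy":0,"dz":0.005,"roll":0,"claw":0},{"dx":0,"dy":0,"dz":0,"roll":0,"claw":0}]' | sed -n '2p;4p'
```

```text
ee_pos: [0.4481, 0.0175, 0.0183]
force: [-6.7, 0.5, 22.5]
```

```bash

python3 -m creep '[{"dx":0,"dy":0,"dz":-0.2,"roll":0,"claw":0},{"dx":0,"dy":0,"dz":-0.6,"roll":0,"claw":0},{"dx":0.4,"dy":0,"dz":0,"roll":0,"claw":0},{"dx":0.5,"dy":0,"dz":0,"roll":0,"claw":0},{"dx":0.4,"dy":0,"dz":0,"roll":0,"claw":0},{"dx":0,"dy":0,"dz":0.3,"roll":0,"claw":0},{"dx":0,"dy":0,"dz":0.2,"roll":0,"claw":0},{"dx":0,"dy":0,"dz":0,"roll":0,"claw":0},{"dx":0,"dy":0,"dz":0,"roll":0,"claw":0}]'
python3 pads.py 1 .026
```

```text
time_s: 17.5
ee_pos: [0.4505, 0.0822, 0.0314]
orientation: [-3.141, 0.0, 1.527]
force: [0.6, -0.5, 0.5]
finger_gap: 0.003
finger_force: 0.0
pad 1 [0.4513 0.0834]
yaw 87.5 pos [0.4505 0.0822 0.0314] t 17.5 F [ 0.6 -0.5  0.5]
roll -0.0024629076027053998
before roll [0.026 0.014 0.108]
after roll [0.026 0.014 0.108]
```

```bash

python3 -m creep '[{"dx":0.026,"dy":0.014,"dz":0.1,"roll":0,"claw":0},{"dx":0,"dy":0,"dz":0.04,"roll":0,"claw":0},{"dx":0,"dy":0,"dz":0,"roll":0,"claw":0}]' | sed -n '2p;4p'
python3 -m creep '[{"dx":0,"dy":0,"dz":0.02,"roll":0,"claw":0},{"dx":0,"dy":0,"dz":0,"roll":0,"claw":0}]'| sed -n '2p;4p'
python3 -m creep '[{"dx":0,"dy":0,"dz":0.02,"roll":0,"claw":0},{"dx":0,"dy":0,"dz":0,"roll":0,"claw":0}]'| sed -n '2p;4p'
```

```text
ee_pos: [0.4514, 0.0836, 0.0245]
force: [-0.3, 0.5, 0.3]
ee_pos: [0.4515, 0.0837, 0.0237]
force: [0.3, 0.1, 0.8]
ee_pos: [0.4515, 0.0838, 0.0226]
force: [0.4, 0.1, 0.6]
```

```bash

python3 -m creep '[{"dx":0,"dy":0,"dz":0.015,"roll":0,"claw":0},{"dx":0,"dy":0,"dz":0,"roll":0,"claw":0}]' | sed -n '2p;4p'
python3 -m creep '[{"dx":0,"dy":0,"dz":0.01,"roll":0,"claw":0},{"dx":0,"dy":0,"dz":0,"roll":0,"claw":0}]'| sed -n '2p;4p'
python3 -m creep '[{"dx":0,"dy":0,"dz":0.01,"roll":0,"claw":0},{"dx":0,"dy":0,"dz":0,"roll":0,"claw":0}]'| sed -n '2p;4p'
```

```text
ee_pos: [0.4514, 0.0838, 0.0219]
force: [0.4, -0.8, -0.3]
ee_pos: [0.4514, 0.0838, 0.0213]
force: [-0.2, -1.1, -0.0]
ee_pos: [0.4515, 0.0838, 0.0209]
force: [0.8, 0.8, 0.2]
```

```bash

python3 -m creep '[{"dx":0,"dy":0,"dz":0.01,"roll":0,"claw":0},{"dx":0,"dy":0,"dz":0,"roll":0,"claw":0}]'| sed -n '2p;4p'
python3 -m creep '[{"dx":0,"dy":0,"dz":0.01,"roll":0,"claw":0},{"dx":0,"dy":0,"dz":0,"roll":0,"claw":0}]'| sed -n '2p;4p'
python3 -m creep '[{"dx":0,"dy":0,"dz":0.01,"roll":0,"claw":0},{"dx":0,"dy":0,"dz":0,"roll":0,"claw":0}]'| sed -n '2p;4p'
```

```text
ee_pos: [0.4516, 0.0837, 0.0207]
force: [-1.3, -0.1, 5.0]
ee_pos: [0.4516, 0.0838, 0.0205]
force: [-3.4, 0.4, 8.9]
ee_pos: [0.4516, 0.0838, 0.0201]
force: [-3.1, 0.3, 10.0]
```

```bash

python3 -m creep '[{"dx":0,"dy":0,"dz":0.008,"roll":0,"claw":0},{"dx":0,"dy":0,"dz":0,"roll":0,"claw":0}]'| sed -n '2p;4p'
python3 -m creep '[{"dx":0,"dy":0,"dz":0.008,"roll":0,"claw":0},{"dx":0,"dy":0,"dz":0,"roll":0,"claw":0}]'| sed -n '2p;4p'
python3 -m creep '[{"dx":0,"dy":0,"dz":0.006,"roll":0,"claw":0},{"dx":0,"dy":0,"dz":0,"roll":0,"claw":0}]'| sed -n '2p;4p'
```

```text
ee_pos: [0.4516, 0.0838, 0.0199]
force: [-3.9, 0.0, 12.1]
ee_pos: [0.4516, 0.0838, 0.0196]
force: [-3.6, 1.0, 13.8]
ee_pos: [0.4517, 0.0838, 0.0195]
force: [-4.6, 0.1, 16.0]
```

```bash

python3 -m creep '[{"dx":0,"dy":0,"dz":0.006,"roll":0,"claw":0},{"dx":0,"dy":0,"dz":0,"roll":0,"claw":0}]'| sed -n '2p;4p'
python3 -m creep '[{"dx":0,"dy":0,"dz":0.006,"roll":0,"claw":0},{"dx":0,"dy":0,"dz":0,"roll":0,"claw":0}]'| sed -n '2p;4p'
```

```text
ee_pos: [0.4517, 0.0838, 0.0192]
force: [-3.2, -0.5, 12.8]
ee_pos: [0.4516, 0.0838, 0.0186]
force: [-3.5, 1.0, 11.0]
```

```bash

python3 -m creep '[{"dx":0,"dy":0,"dz":0.006,"roll":0,"claw":0},{"dx":0,"dy":0,"dz":0,"roll":0,"claw":0}]'| sed -n '2p;4p'
python3 -m creep '[{"dx":0,"dy":0,"dz":0.006,"roll":0,"claw":0},{"dx":0,"dy":0,"dz":0,"roll":0,"claw":0}]'| sed -n '2p;4p'
```

```text
ee_pos: [0.4517, 0.0838, 0.0184]
force: [-3.4, 0.1, 12.4]
ee_pos: [0.4518, 0.0838, 0.0184]
force: [-4.1, 0.4, 16.1]
```

```bash

python3 -m creep '[{"dx":0,"dy":0,"dz":0.006,"roll":0,"claw":0},{"dx":0,"dy":0,"dz":0,"roll":0,"claw":0}]'| sed -n '2p;4p'
```

```text
ee_pos: [0.4518, 0.0838, 0.0183]
force: [-4.7, 0.5, 18.9]
```

```bash

python3 -m creep '[{"dx":0,"dy":0,"dz":-0.2,"roll":0,"claw":0},{"dx":0,"dy":0,"dz":-0.6,"roll":0,"claw":0},{"dx":0,"dy":0.3,"dz":0,"roll":0,"claw":0},{"dx":0,"dy":0.48,"dz":0,"roll":0,"claw":0},{"dx":0,"dy":0.3,"dz":0,"roll":0,"claw":0},{"dx":0,"dy":0,"dz":0.3,"roll":0,"claw":0},{"dx":0,"dy":0,"dz":0.2,"roll":0,"claw":0},{"dx":0,"dy":0,"dz":0,"roll":0,"claw":0},{"dx":0,"dy":0,"dz":0,"roll":0,"claw":0}]'
python3 pads.py 2 .024
```

```text
time_s: 21.9
ee_pos: [0.5047, 0.0815, 0.0315]
orientation: [-3.14, -0.0, 1.528]
force: [-0.3, 0.8, -0.2]
finger_gap: 0.007
finger_force: 0.0
pad 2 [0.5052 0.0811]
yaw 87.5 pos [0.5047 0.0815 0.0315] t 21.9 F [-0.3  0.8 -0.2]
roll 0.004557144418356529
before roll [-0.008  0.011  0.151]
after roll [-0.008  0.011  0.151]
```

```bash

python3 -m creep '[{"dx":0,"dy":0.01,"dz":0.1,"roll":0,"claw":0},{"dx":0,"dy":0,"dz":0.05,"roll":0,"claw":0},{"dx":0,"dy":0,"dz":0,"roll":0,"claw":0},{"dx":0,"dy":0,"dz":0,"roll":0,"claw":0}]' | sed -n '2p;4p'
python3 -m creep '[{"dx":0,"dy":0,"dz":0.015,"roll":0,"claw":0},{"dx":0,"dy":0,"dz":0,"roll":0,"claw":0}]'| sed -n '2p;4p'
python3 -m creep '[{"dx":0,"dy":0,"dz":0.015,"roll":0,"claw":0},{"dx":0,"dy":0,"dz":0,"roll":0,"claw":0}]'| sed -n '2p;4p'
```

```text
ee_pos: [0.5059, 0.0814, 0.0244]
force: [0.2, -0.4, 0.1]
ee_pos: [0.506, 0.0814, 0.0236]
force: [-0.4, -0.4, -0.1]
ee_pos: [0.5059, 0.0814, 0.0228]
force: [0.7, -0.6, -0.8]
```

```bash

python3 -m creep '[{"dx":0,"dy":0,"dz":0.01,"roll":0,"claw":0},{"dx":0,"dy":0,"dz":0,"roll":0,"claw":0}]'| sed -n '2p;4p'
python3 -m creep '[{"dx":0,"dy":0,"dz":0.01,"roll":0,"claw":0},{"dx":0,"dy":0,"dz":0,"roll":0,"claw":0}]'| sed -n '2p;4p'
```

```text
ee_pos: [0.5059, 0.0814, 0.0223]
force: [-0.3, 0.5, 0.7]
ee_pos: [0.5058, 0.0814, 0.0217]
force: [1.1, -0.1, -1.3]
```

```bash

python3 -m creep '[{"dx":0,"dy":0,"dz":0.01,"roll":0,"claw":0},{"dx":0,"dy":0,"dz":0,"roll":0,"claw":0}]'| sed -n '2p;4p'
python3 -m creep '[{"dx":0,"dy":0,"dz":0.01,"roll":0,"claw":0},{"dx":0,"dy":0,"dz":0,"roll":0,"claw":0}]'| sed -n '2p;4p'
python3 -m creep '[{"dx":0,"dy":0,"dz":0.01,"roll":0,"claw":0},{"dx":0,"dy":0,"dz":0,"roll":0,"claw":0}]'| sed -n '2p;4p'
```

```text
ee_pos: [0.5059, 0.0814, 0.0212]
force: [0.2, -0.1, 0.0]
ee_pos: [0.5059, 0.0814, 0.0207]
force: [-0.7, -0.3, -0.1]
ee_pos: [0.506, 0.0814, 0.0205]
force: [0.2, 0.1, 3.1]
```

```bash

python3 -m creep '[{"dx":0,"dy":0,"dz":0.008,"roll":0,"claw":0},{"dx":0,"dy":0,"dz":0,"roll":0,"claw":0}]'| sed -n '2p;4p'
python3 -m creep '[{"dx":0,"dy":0,"dz":0.008,"roll":0,"claw":0},{"dx":0,"dy":0,"dz":0,"roll":0,"claw":0}]'| sed -n '2p;4p'
```

```text
ee_pos: [0.506, 0.0814, 0.0204]
force: [-1.9, 0.5, 6.1]
ee_pos: [0.506, 0.0814, 0.0203]
force: [-2.9, -0.8, 9.4]
```

```bash

python3 -m creep '[{"dx":0,"dy":0,"dz":0.008,"roll":0,"claw":0},{"dx":0,"dy":0,"dz":0,"roll":0,"claw":0}]'| sed -n '2p;4p'
python3 -m creep '[{"dx":0,"dy":0,"dz":0.008,"roll":0,"claw":0},{"dx":0,"dy":0,"dz":0,"roll":0,"claw":0}]'| sed -n '2p;4p'
```

```text
ee_pos: [0.506, 0.0814, 0.0201]
force: [-4.1, -0.5, 11.0]
ee_pos: [0.506, 0.0814, 0.0198]
force: [-3.9, -0.0, 12.3]
```

```bash

python3 -m creep '[{"dx":0,"dy":0,"dz":0.006,"roll":0,"claw":0},{"dx":0,"dy":0,"dz":0,"roll":0,"claw":0}]'| sed -n '2p;4p'
python3 -m creep '[{"dx":0,"dy":0,"dz":0.006,"roll":0,"claw":0},{"dx":0,"dy":0,"dz":0,"roll":0,"claw":0}]'| sed -n '2p;4p'
```

```text
ee_pos: [0.506, 0.0814, 0.0196]
force: [-3.2, 0.4, 14.8]
ee_pos: [0.5061, 0.0814, 0.0194]
force: [-5.3, 0.7, 14.1]
```

```bash

python3 -m creep '[{"dx":0,"dy":0,"dz":0.006,"roll":0,"claw":0},{"dx":0,"dy":0,"dz":0,"roll":0,"claw":0}]'| sed -n '2p;4p'
python3 -m creep '[{"dx":0,"dy":0,"dz":0.006,"roll":0,"claw":0},{"dx":0,"dy":0,"dz":0,"roll":0,"claw":0}]'| sed -n '2p;4p'
```

```text
ee_pos: [0.5061, 0.0814, 0.0192]
force: [-4.7, -0.0, 14.6]
ee_pos: [0.5061, 0.0814, 0.019]
force: [-5.8, -0.4, 16.6]
```

```bash

python3 -m creep '[{"dx":0,"dy":0,"dz":0.006,"roll":0,"claw":0},{"dx":0,"dy":0,"dz":0,"roll":0,"claw":0}]'| sed -n '2p;4p'
```

```text
ee_pos: [0.5061, 0.0814, 0.0188]
force: [-4.8, -0.8, 16.8]
```

```bash

python3 -m creep '[{"dx":0,"dy":0,"dz":0.006,"roll":0,"claw":0},{"dx":0,"dy":0,"dz":0,"roll":0,"claw":0}]'| sed -n '2p;4p'
```

```text
ee_pos: [0.5061, 0.0814, 0.0183]
force: [-3.4, -0.4, 12.2]
```

```bash

python3 -m creep '[{"dx":0,"dy":0,"dz":0.006,"roll":0,"claw":0},{"dx":0,"dy":0,"dz":0,"roll":0,"claw":0}]'| sed -n '2p;4p'
python3 -m creep '[{"dx":0,"dy":0,"dz":0.006,"roll":0,"claw":0},{"dx":0,"dy":0,"dz":0,"roll":0,"claw":0}]'| sed -n '1p;2p;4p'
```

```text
ee_pos: [0.5061, 0.0814, 0.0182]
force: [-5.4, 0.5, 16.8]
time_s: 26.1
ee_pos: [0.5061, 0.0814, 0.0181]
force: [-5.4, 0.3, 19.1]
```

```bash

python3 -m creep '[{"dx":0,"dy":0,"dz":0.006,"roll":0,"claw":0},{"dx":0,"dy":0,"dz":0,"roll":0,"claw":0}]'| sed -n '2p;4p'
```

```text
ee_pos: [0.5061, 0.0814, 0.018]
force: [-6.0, 1.4, 20.8]
```

Post 2 clicked and is on its stop. Next is pad 3.

```bash

python3 -m creep '[{"dx":0,"dy":0,"dz":-0.2,"roll":0,"claw":0},{"dx":0,"dy":0,"dz":-0.6,"roll":0,"claw":0},{"dx":-0.4,"dy":0.03,"dz":0,"roll":0,"claw":0},{"dx":-0.46,"dy":0,"dz":0,"roll":0,"claw":0},{"dx":-0.3,"dy":0,"dz":0,"roll":0,"claw":0},{"dx":0,"dy":0,"dz":0.3,"roll":0,"claw":0},{"dx":0,"dy":0,"dz":0.2,"roll":0,"claw":0},{"dx":0,"dy":0,"dz":0,"roll":0,"claw":0},{"dx":0,"dy":0,"dz":0,"roll":0,"claw":0}]'
python3 pads.py 3 .023
```

```text
time_s: 27.2
ee_pos: [0.5046, 0.0237, 0.0307]
orientation: [-3.141, -0.0, 1.528]
force: [-0.2, -0.4, 0.0]
finger_gap: 0.003
finger_force: 0.0
pad 3 [0.5047 0.0231]
yaw 87.5 pos [0.5046 0.0237 0.0307] t 27.2 F [-0.2 -0.4  0. ]
roll 0.008940641608847954
before roll [-0.014  0.002  0.155]
after roll [-0.014  0.002  0.155]
```

```bash

python3 -m creep '[{"dx":-0.014,"dy":0,"dz":0.1,"roll":0,"claw":0},{"dx":0,"dy":0,"dz":0.05,"roll":0,"claw":0},{"dx":0,"dy":0,"dz":0,"roll":0,"claw":0},{"dx":0,"dy":0,"dz":0,"roll":0,"claw":0}]' | sed -n '2p;4p'
python3 -m creep '[{"dx":0,"dy":0,"dz":0.015,"roll":0,"claw":0},{"dx":0,"dy":0,"dz":0,"roll":0,"claw":0}]'| sed -n '2p;4p'
python3 -m creep '[{"dx":0,"dy":0,"dz":0.012,"roll":0,"claw":0},{"dx":0,"dy":0,"dz":0,"roll":0,"claw":0}]'| sed -n '2p;4p'
python3 -m creep '[{"dx":0,"dy":0,"dz":0.01,"roll":0,"claw":0},{"dx":0,"dy":0,"dz":0,"roll":0,"claw":0}]'| sed -n '2p;4p'
```

```text
ee_pos: [0.5049, 0.0228, 0.0236]
force: [0.8, -0.7, -0.5]
ee_pos: [0.5049, 0.0227, 0.0228]
force: [-0.3, 0.8, -0.3]
ee_pos: [0.5049, 0.0227, 0.0222]
force: [-0.3, 0.5, 0.0]
ee_pos: [0.5049, 0.0227, 0.0216]
force: [1.4, -0.5, 0.6]
```

```bash

python3 -m creep '[{"dx":0,"dy":0,"dz":0.01,"roll":0,"claw":0},{"dx":0,"dy":0,"dz":0,"roll":0,"claw":0}]'| sed -n '2p;4p'
python3 -m creep '[{"dx":0,"dy":0,"dz":0.01,"roll":0,"claw":0},{"dx":0,"dy":0,"dz":0,"roll":0,"claw":0}]'| sed -n '2p;4p'
```

```text
ee_pos: [0.5048, 0.0227, 0.0211]
force: [0.3, -0.7, -0.8]
ee_pos: [0.5048, 0.0227, 0.0206]
force: [0.4, -1.1, 0.3]
```

```bash

python3 -m creep '[{"dx":0,"dy":0,"dz":0.01,"roll":0,"claw":0},{"dx":0,"dy":0,"dz":0,"roll":0,"claw":0}]'| sed -n '2p;4p'
python3 -m creep '[{"dx":0,"dy":0,"dz":0.01,"roll":0,"claw":0},{"dx":0,"dy":0,"dz":0,"roll":0,"claw":0}]'| sed -n '2p;4p'
python3 -m creep '[{"dx":0,"dy":0,"dz":0.008,"roll":0,"claw":0},{"dx":0,"dy":0,"dz":0,"roll":0,"claw":0}]'| sed -n '2p;4p'
```

```text
ee_pos: [0.5048, 0.0227, 0.0201]
force: [0.6, -0.1, 1.0]
ee_pos: [0.5048, 0.0227, 0.0196]
force: [1.2, 0.6, -0.9]
ee_pos: [0.5049, 0.0227, 0.0192]
force: [-0.3, 0.1, 0.3]
```

```bash

python3 -m creep '[{"dx":0,"dy":0,"dz":0.008,"roll":0,"claw":0},{"dx":0,"dy":0,"dz":0,"roll":0,"claw":0}]'| sed -n '2p;4p'
python3 -m creep '[{"dx":0,"dy":0,"dz":0.006,"roll":0,"claw":0},{"dx":0,"dy":0,"dz":0,"roll":0,"claw":0}]'| sed -n '2p;4p'
```

```text
ee_pos: [0.5049, 0.0227, 0.0188]
force: [-0.4, -0.0, -0.3]
ee_pos: [0.5049, 0.0227, 0.0185]
force: [-0.7, 0.2, -0.3]
```

```bash

python3 -m creep '[{"dx":0,"dy":0,"dz":0.006,"roll":0,"claw":0},{"dx":0,"dy":0,"dz":0,"roll":0,"claw":0}]'| sed -n '2p;4p'
python3 -m creep '[{"dx":0,"dy":0,"dz":0.006,"roll":0,"claw":0},{"dx":0,"dy":0,"dz":0,"roll":0,"claw":0}]'| sed -n '2p;4p'
```

```text
ee_pos: [0.5049, 0.0227, 0.0184]
force: [-1.2, 0.2, 2.2]
ee_pos: [0.5049, 0.0227, 0.0184]
force: [-1.3, 1.2, 5.5]
```

```bash

python3 -m creep '[{"dx":0,"dy":0,"dz":0.006,"roll":0,"claw":0},{"dx":0,"dy":0,"dz":0,"roll":0,"claw":0}]'| sed -n '2p;4p'
python3 -m creep '[{"dx":0,"dy":0,"dz":0.006,"roll":0,"claw":0},{"dx":0,"dy":0,"dz":0,"roll":0,"claw":0}]'| sed -n '1p;2p;4p'
```

```text
ee_pos: [0.5049, 0.0227, 0.0183]
force: [-2.4, -0.4, 7.8]
time_s: 30.4
ee_pos: [0.5049, 0.0227, 0.0183]
force: [-3.7, 0.8, 10.8]
```

```bash

python3 -m creep '[{"dx":0,"dy":0,"dz":0.006,"roll":0,"claw":0},{"dx":0,"dy":0,"dz":0,"roll":0,"claw":0}]'| sed -n '2p;4p'
python3 -m creep '[{"dx":0,"dy":0,"dz":0.006,"roll":0,"claw":0},{"dx":0,"dy":0,"dz":0,"roll":0,"claw":0}]'| sed -n '1p;2p;4p'
```

```text
ee_pos: [0.5049, 0.0227, 0.0182]
force: [-3.8, 1.3, 12.5]
time_s: 30.8
ee_pos: [0.505, 0.0227, 0.0182]
force: [-4.6, 1.1, 16.6]
```

```bash

python3 -m creep '[{"dx":0,"dy":0,"dz":0.006,"roll":0,"claw":0},{"dx":0,"dy":0,"dz":0,"roll":0,"claw":0}]'| sed -n '2p;4p'
```

```text
ee_pos: [0.505, 0.0227, 0.0181]
force: [-5.8, -0.3, 18.7]
```

```bash

python3 -m creep '[{"dx":0,"dy":0,"dz":0.006,"roll":0,"claw":0},{"dx":0,"dy":0,"dz":0,"roll":0,"claw":0}]'| sed -n '2p;4p'
```

```text
ee_pos: [0.505, 0.0227, 0.018]
force: [-6.3, 0.1, 19.5]
```

```bash

python3 -m creep '[{"dx":0,"dy":0,"dz":0.005,"roll":0,"claw":0},{"dx":0,"dy":0,"dz":0,"roll":0,"claw":0}]'| sed -n '2p;4p'
```

```text
ee_pos: [0.505, 0.0227, 0.018]
force: [-6.6, 0.4, 21.6]
```

```bash

python3 -m creep '[{"dx":0,"dy":0,"dz":0.003,"roll":0,"claw":0},{"dx":0,"dy":0,"dz":0,"roll":0,"claw":0}]'| sed -n '2p;4p'
```

```text
ee_pos: [0.505, 0.0227, 0.0179]
force: [-7.2, 0.2, 22.4]
```

```bash

python3 -m creep '[{"dx":0,"dy":0,"dz":-0.2,"roll":0,"claw":0},{"dx":0,"dy":0,"dz":-0.6,"roll":0,"claw":0},{"dx":-0.3,"dy":-0.2,"dz":-0.8,"roll":0,"claw":0},{"dx":-0.1,"dy":-0.35,"dz":-0.8,"roll":0,"claw":0},{"dx":0,"dy":0,"dz":-0.4,"roll":0,"claw":0},{"dx":0,"dy":0,"dz":0,"roll":0,"claw":0},{"dx":0,"dy":0,"dz":0,"roll":0,"claw":0},{"dx":0,"dy":0,"dz":0,"roll":0,"claw":0}]'
cat > chk.py <<'E'
from pads import *
def tilt(fn,B,Y):
    import shutil
    if fn!='wrist.npz': shutil.copy(fn,'wrist.npz')
    P=world('wrist',[(u,v) for v in range(60,250) for u in range(240,410)])
    L=(P[:,:2]-B)@np.array([[np.cos(Y),-np.sin(Y)],[np.sin(Y),np.cos(Y)]]); 
    for n,C in (('pads',PAD),('xedge',np.array([[-36,0],[36,0]])/1000),('floor left/right',np.array([[-48,0],[48,0],[-48,35],[48,35],[-48,-35],[48,-35]])/1000)):
        r=(.010,.007) if n=='pads' else (.003,.008)
        print(n,[(np.median(P[(abs(L-c)<r).all(1),2])*1000).round(2) for c in C],[int((abs(L-c)<r).all(1).sum()) for c in C])
if __name__=='__main__':
    p,d=grab('wrist','pics/we.png'); cv2.imwrite('pics/wec.png',cv2.resize(p[60:250,230:420,::-1],None,fx=3.1,fy=3.1,interpolation=cv2.INTER_CUBIC))
    s=manip.get_state(); print(s['time_s'],s['ee_pos'])
    tilt('wrist.npz',B,Y); tilt('placed.npz',B,Y)
E
python3 chk.py
```

```text
time_s: 32.4
ee_pos: [0.4757, 0.0042, 0.1542]
orientation: [-3.139, -0.001, 1.528]
force: [0.1, -0.3, -0.1]
finger_gap: 0.004
finger_force: 0.0
32.45 [0.47565897 0.00421    0.15406909]
pads [np.float64(17.69), np.float64(17.75), np.float64(17.58), np.float64(17.68)] [227, 269, 279, 234]
xedge [np.float64(17.98), np.float64(17.78)] [79, 87]
floor left/right [np.float64(6.7), np.float64(6.54), np.float64(6.52), np.float64(6.48), np.float64(6.7), np.float64(6.38)] [83, 83, 87, 93, 77, 71]
pads [np.float64(171.03), np.float64(23.07), np.float64(23.01), np.float64(22.99)] [684, 278, 279, 236]
xedge [np.float64(23.43), np.float64(23.1)] [77, 86]
floor left/right [np.float64(6.78), np.float64(6.62), np.float64(6.72), np.float64(6.66), np.float64(6.67), np.float64(6.49)] [73, 81, 90, 88, 70, 72]
```

View pics/wec.png

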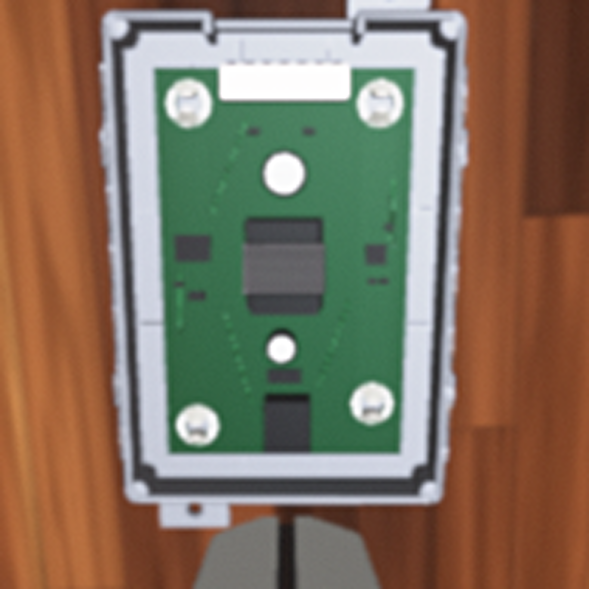

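The last view shows split heads sprung out over all four holes, at (188,103), (380,103), (197,425) and (372,403), with the header at the notch. The depth picture has the board level, about 1.9 mm below the collar tops. I'm handing the job in.

```bash
python3 -c "
from h import *
print(manip.close_job())"
```

```text
the job is handed in; nothing more can be done
None
```

The board is in the housing with its plug header at the notch, level and about 1.9 mm below the collar tops at all four posts. I felt clicks at posts 1 and 2 and a weaker one at post 0, but none at post 3, which only looks latched in the last picture. The highest push was about 22.5 N, I never touched the screwdriver, tin or cup, and the job is handed in with no verdict returned.

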